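Charge a grinding beaker from the ball dispenser

TASK

Charge the yellow beaker with the six grinding balls: stand it upright on the dispenser's base plate under the spout, back against both blue stop blocks, then slide the shutter open by its orange knob until all six balls have dropped into the beaker, and slide the shutter fully shut again. Leave the filled beaker standing there, let go of everything, and do not disturb the red tip rack, the jar or the green tube rack.

Things in the scene. Friction and masses are not known exactly. Their poses are not given: they have to be found in the camera images.
- dispenser: Ball dispenser fixed to the bench. Origin: on the bench top straight below the spout axis, where the beaker's centre belongs. x points from its open front (robot's side) to its back, y to its left (shutter knob's side), z up. The beaker stands on its 6 mm thick base plate (x -50 to 90, y -65 to 65 mm). Two 12 mm posts at x 70, y +-50 mm carry the hopper.
- stop (a point): On the dispenser, mid-way between the tops of two low blue stop blocks (each 12 x 26 mm, 12 mm high, tops 18 mm above the bench) that form a V behind the beaker's place, 32 mm behind the spout axis. A beaker touching both is exactly centred under the spout.
- spout (a point): Centre of the spout's lower end, 166 mm above the bench: clear tube 40 mm outside, 34 mm inside, up to 202 mm. The shutter and its rails lie just below it, 157 to 167 mm above the bench, +-27 mm in the dispenser's x and +-28 mm in y. It overhangs the beaker's place: bring the beaker in from the front with the gripper leaning back towards the robot by about 40 to 45 degrees.
- hopper_top (a point): Centre of the open top of the clear round hopper, 306 mm above the bench, on the spout axis. From the spout (202 mm up) it widens as a cone to 104 mm diameter at 246 mm, then goes straight up to the top.
- shutter (a joint): Travel in m of the flat steel shutter under the spout: 0 = fully shut (end stop), 0.050 = fully open (end stop). It opens along the dispenser's +y. Friction about 2 N, no spring, stays where left; starts 0 to 6 mm from shut. Balls can drop from about 0.024 on; at 0.050 the spout is entirely clear.
- knob (a point): Centre (half-way up, 180 mm above the bench) of the shutter's upright orange round knob, 16 mm diameter, 38 mm tall, at the end of a 14 mm wide, 4 mm thick tongue that runs from the shutter to its foot; free air on both sides of the tongue and above the knob. Shut, it is at the dispenser's x 0, y +120 mm; fully open at y +170 mm.
- beaker_center (a point): Centre (half-way up, on the axis) of the loose round yellow plastic beaker: 62 mm outside diameter, 70 mm tall, straight 3 mm walls, 4 mm floor, open top, about 0.12 kg. Starts upright on the bench, to the left or to the right of the dispenser. z axis: up through its mouth.
- tip_rack: Red pipette-tip rack with a pink top, 120 x 85 x 52 mm, bystander, on the other side of the dispenser from the beaker's start. Origin: centre of its underside.
- jar: Glass jar with white cap, 72 mm diameter, about 100 mm tall, bystander. Origin: centre of its underside.
- tube_rack: Green tube rack, 80 x 160 x 30 mm with white tubes up to 42 mm high, bystander. Origin: centre of its underside.
- ball0_center (a point): Centre of loose dark steel grinding ball 1 of 6, 14 mm diameter, 11 g; starts inside the dispenser's spout.
- ball1_center (a point): Centre of loose dark steel grinding ball 2 of 6, 14 mm diameter, 11 g; starts inside the dispenser's spout.
- ball2_center (a point): Centre of loose dark steel grinding ball 3 of 6, 14 mm diameter, 11 g; starts inside the dispenser's spout.
- ball3_center (a point): Centre of loose dark steel grinding ball 4 of 6, 14 mm diameter, 11 g; starts inside the dispenser's spout.
- ball4_center (a point): Centre of loose dark steel grinding ball 5 of 6, 14 mm diameter, 11 g; starts inside the dispenser's spout.
- ball5_center (a point): Centre of loose dark steel grinding ball 6 of 6, 14 mm diameter, 11 g; starts inside the dispenser's spout.
Mind the look-alikes: they are no part of the job. What is meant by the part that bears beaker_center is not purple, and is the larger of those in its own colour.

How it is judged:
On the way, in this order (a step that is already met when the one before it is completed fails the run):
1. the beaker stands upright under the spout while the shutter still holds the balls (horizontal distance between beaker_center and dispenser below 0.01 m and height (world z) of beaker_center below 0.046 m and angle between beaker_center's own z axis and vertical below 0.1 rad and value of joint shutter below 0.015 m), for 0.2 s.
2. the shutter is slid open and all six balls are in the beaker, which stands under the spout (horizontal distance between beaker_center and dispenser below 0.01 m and height (world z) of beaker_center below 0.046 m and angle between beaker_center's own z axis and vertical below 0.1 rad and horizontal distance between each of ball0_center, ball1_center, ball2_center, ball3_center, ball4_center, ball5_center and beaker_center below 0.028 m and height (world z) of each of ball0_center, ball1_center, ball2_center, ball3_center, ball4_center, ball5_center below 0.075 m and value of joint shutter above 0.015 m), for 0.2 s.
At the end, for the whole second after the job is handed in: The beaker stands upright (within 0.1 rad) and still on the base plate with its axis within 10 mm of the spout axis, all six balls are inside it, and the shutter is shut to within 4 mm (horizontal distance between beaker_center and dispenser below 0.01 m and height (world z) of beaker_center below 0.046 m and angle between beaker_center's own z axis and vertical below 0.1 rad and horizontal distance between each of ball0_center, ball1_center, ball2_center, ball3_center, ball4_center, ball5_center and beaker_center below 0.028 m and height (world z) of each of ball0_center, ball1_center, ball2_center, ball3_center, ball4_center, ball5_center below 0.075 m and value of joint shutter below 0.004 m and linear speed of beaker below 0.02 m/s); the robot touches nothing.
It fails at once if the red tip rack is moved more than 30 mm (distance of tip_rack from where it was at the start of the episode above 0.03 m).
It fails at once if the glass jar is moved more than 30 mm (distance of jar from where it was at the start of the episode above 0.03 m).
It fails at once if the green tube rack is moved more than 30 mm (distance of tube_rack from where it was at the start of the episode above 0.03 m).
It also fails if it takes over 64 s, if anything falls off the work surface, if the arm or the gripper's body presses on something with over 40 N, if the wrist force passes 120 N, or if a joint passes its speed limit or range.

ROBOT

A 6-joint arm with a two-finger parallel gripper is mounted at the origin on the work surface. World frame = base frame: x ahead of the robot, y to its left, z up, the work surface at z = 0. Lengths are in m, angles in rad, forces in N, time in s.
With the tool pointing down it reaches from about 0.275 to 0.825 m from the base axis. Payload 5.2 kg.
Tool frame: the origin (TCP) lies at the centre of the arm's flange, where the gripper is bolted on; the fingertips stand 186 mm ahead of it and the grasp point (between the pads) lies 167 mm ahead of it (robot.tips_ahead is the distance from the TCP to the fingertips, in m); z points along the fingers, y is the line along which they close (so a half turn about z gives the same grasp; the last joint's range is limited). The gripper opens to 93 mm and grips with 3 to 60 N. Pads are 15 mm wide; open, the fingers measure 128 mm over their backs; the gripper's body (75 mm by 188 mm) begins 65 mm behind the grasp point.
Start: joints at [1.064, 0.259, 1.535, -0, 1.348, -0.203], TCP at [0.165, 0.525, 0.405] pointing down, gripper open.
Joint ranges: [-3.14, 3.14], [-0.91, 2.08], [0.19, 2.58], [-1.22, 4.36], [0.22, 2.71], [-3.12, 3.12]. Speed limits (rad/s): [2.57, 2.57, 3.14, 3.14, 3.14, 3.14].

INTERFACE

Orientations are given as a unit quaternion [x, y, z, w].
In Python, from station import status, optics, order, robot gives the robot as it stands.
- The arm moves only by the tool carry_out, never from a script. Its argument "series" is a list that holds one entry, the list of rows, each a list of 7 numbers: the shift along the tool's x, y, z in mm, then the turn, a rotation vector about the tool's x, y, z in rad, then the opening in per cent of the stroke, from 0 (shut) to 100 (fully open). A call has 1 to 12 rows; each row shifts and turns the commanded pose from where the row before left it, along the tool's axes as they then stand; what a row does not reach is not made up. A row lasts 1/8 s, in which the tool goes at most 62.5 mm and 10.7 degrees, less where a joint would pass 70% of its speed; a pose out of reach is approached as far as the arm can. A call is refused whole if a number of a shift passes 62.5 or a number of a turn 0.188, either way. A call with a gripper value outside its range is refused whole. The fingers move at their own pace and stop on an object; the grip force is fixed at half the most. Time passes only in rows, so rows that do not move let the fingers close. It gives the time, the measured TCP pose, the force, the opening and the grip force at its end, in the units of the state.
- status.read_state(): the state, without advancing time (a new reading comes with each control period).
- optics.grab_frame(name): name is "scene" or "top" or "wrist"; returns a dict with "image" (480x640x3 uint8, red, green, blue), "fx", "fy", "cx", "cy" (pixels), "distortion" ([k1, k2, p1, p2, k3] as OpenCV has them; the pictures are not rectified), "rvec" (rotation vector, rad) and "tvec" (3), from world to camera coordinates, as OpenCV has them. Camera axes: x right, y down, z forward; pixel columns grow to the right and rows downward; lengths in m; the calibration is good to about 2 mm. A picture is of the moment at which its call begins. There is no depth.
- order.sign_off(): hands the job in; it is judged then, once.
The state is a dict: "clock": time; "joint_pos": joint angles; "qd": joint speeds; "tau": joint torques, N m; "eef_pos": TCP position; "tcp_rot": TCP orientation; "force": force on the tool from outside, world axes, zero at the start; "wrist_torque": the same for the moment, N m; "grip_width": opening from 0.0 (shut) to 1.0 (fully open); "grasp_force": force on a finger pad.
Only numpy, scipy, OpenCV 4.12 (cv2) and the standard library are available. Lean on these libraries where they do the work, as an engineer would, in place of code of your own. Each camera call takes 0.05 s, during which the arm holds its last target. There are 200 camera calls.

## Working session

There is one attempt and no reset: what is moved stays moved. The work goes in short steps, Python scripts to look and compute and a tool call to move; the robot and the scene stay as the last step left them, time stands still between calls to the robot, and variables do not carry over. Pictures are saved under pics/ and viewed, at most 10 in all, crops included, and the job is handed in when it is done.

Besides the shell and the picture viewer there is one more tool, called after "Call:" as name([rows], argument=value, ...), one row to a line, values as JSON. carry_out: Moves the arm, as the interface text tells. Its arguments: {"type":"object","properties":{"series":{"type":"array"}},"required":["series"]}

```bash
mkdir -p pics; cat > h.py <<'E'
import numpy as np, cv2
from scipy.spatial.transform import Rotation as R
from station import status, optics, order, robot
def grab(n,save=None):
    f=optics.grab_frame(n); f['K']=np.array([[f['fx'],0,f['cx']],[0,f['fy'],f['cy']],[0,0,1.]]); f['d']=np.array(f['distortion'])
    f['Rm']=cv2.Rodrigues(np.array(f['rvec'],float))[0]; f['t']=np.array(f['tvec'],float).ravel()
    if save: cv2.imwrite(save,f['image'][:,:,::-1])
    return f
def ray(f,uv):
    p=cv2.undistortPoints(np.array([[uv]],float),f['K'],f['d'])[0,0]
    return -f['Rm'].T@f['t'], f['Rm'].T@np.array([p[0],p[1],1])
def plane(f,uv,z):
    o,d=ray(f,uv); return o+d*(z-o[2])/d[2]
def proj(f,P):
    return cv2.projectPoints(np.array(P,float).reshape(-1,3),np.array(f['rvec'],float),f['t'],f['K'],f['d'])[0][:,0]
def tri(fa,a,fb,b):
    o1,d1=ray(fa,a);o2,d2=ray(fb,b)
    s=np.linalg.lstsq(np.c_[d1,-d2],o2-o1,rcond=None)[0]
    return (o1+d1*s[0]+o2+d2*s[1])/2, np.linalg.norm(o1+d1*s[0]-o2-d2*s[1])
def blobs(f,lo,hi,amin=60):
    hsv=cv2.cvtColor(f['image'],cv2.COLOR_RGB2HSV); m=cv2.inRange(hsv,np.array(lo),np.array(hi))
    n,l,s,c=cv2.connectedComponentsWithStats(m)
    return [(c[i].round(1).tolist(),s[i].tolist()) for i in range(1,n) if s[i][4]>=amin]
E
python3 - <<'E'
from h import *
a=grab('scene'); b=grab('top')
cv2.imwrite('pics/a.png',cv2.resize(np.hstack([a['image'],b['image']]),(800,300),interpolation=cv2.INTER_AREA)[:,:,::-1])
cv2.imwrite('pics/scene0.png',a['image'][:,:,::-1]);cv2.imwrite('pics/top0.png',b['image'][:,:,::-1])
for f in (a,b):
    print('cam',(-f['Rm'].T@f['t']).round(3))
    for n,lo,hi in (('yel',(22,110,90),(35,255,255)),('orange',(8,150,120),(20,255,255)),('blue',(100,120,60),(125,255,255)),('purple',(126,60,60),(160,255,255))): print(n,blobs(f,lo,hi,25))
print(status.read_state())
E
```

```text
cam [0.934 0.698 0.857]
yel [([344.3, 214.9], [336, 202, 18, 27, 427]), ([310.8, 230.6], [306, 227, 10, 8, 31])]
orange [([329.2, 272.3], [325, 268, 8, 11, 55])]
blue [([397.6, 27.4], [394, 0, 8, 58, 191]), ([599.3, 79.5], [547, 18, 93, 114, 1995]), ([518.5, 69.5], [509, 44, 20, 51, 609]), ([547.8, 74.7], [535, 50, 26, 50, 659]), ([635.4, 163.7], [630, 155, 10, 16, 84]), ([617.1, 186.5], [607, 180, 21, 14, 100]), ([288.0, 311.4], [283, 307, 11, 10, 77])]
purple []
cam [0.336 0.016 1.29 ]
yel [([436.7, 297.5], [424, 283, 29, 31, 619]), ([418.3, 345.5], [408, 334, 23, 24, 384])]
orange [([267.0, 218.2], [264, 215, 7, 8, 48])]
blue [([113.3, 90.3], [72, 46, 83, 90, 4658])]
purple [([478.6, 316.4], [467, 306, 25, 21, 320])]
{'clock': 0.1, 'joint_pos': array([ 1.06420042e+00,  2.59298699e-01,  1.53595728e+00, -1.50005711e-05,
        1.34797502e+00, -2.02809940e-01]), 'qd': array([ 0.0019267 , -0.00311832, -0.00229532,  0.00111131,  0.00092884,
       -0.00044755]), 'tau': array([ 1.65437541e-03, -4.38210940e+01, -2.84640169e+01,  7.18962145e-02,
        3.63210496e-02, -4.66475251e-05]), 'eef_pos': array([0.16442127, 0.52466132, 0.40399176]), 'tcp_rot': array([ 1.51307897e-01,  9.88486343e-01, -7.70720285e-04, -2.77650575e-04]), 'force': array([-0.2426871 ,  0.44969683,  0.42935778]), 'wrist_torque': array([ 0.06817836, -0.02591523,  0.05352818]), 'grasp_force': 0.0, 'grip_width': 0.9981096441662265}
```

View pics/scene0.png

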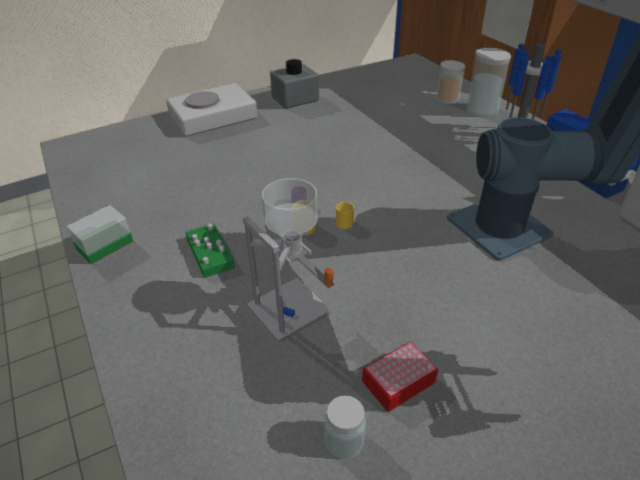

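View pics/top0.png

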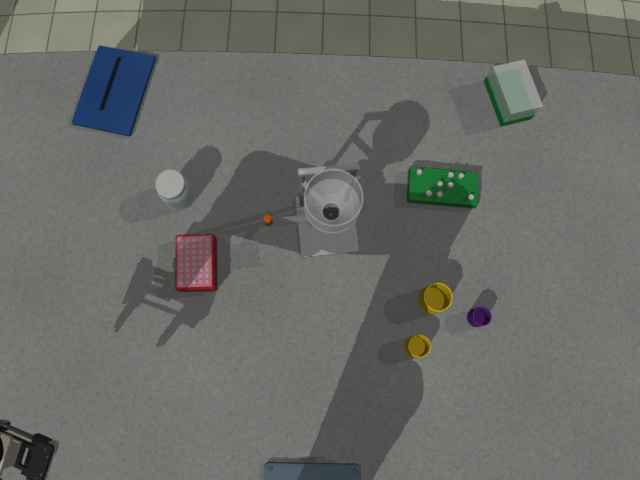

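The scene picture shows the dispenser with its knob at (329,272) and the red rack and jar in front. In the top picture the candidates are the yellow cups at (437,298), large, and (418,346), small, and the purple cup at (479,317). The large yellow one at (437,298) fits, since it is not purple and is the larger of its colour. I'll confirm that in an enlarged crop.

```bash
python3 - <<'E'
from h import *
f=grab('top'); im=f['image']
c=cv2.resize(im[150:370,255:500],None,fx=3.2,fy=2.7,interpolation=cv2.INTER_CUBIC)
c=cv2.resize(im[150:365,255:500],None,fx=2.7,fy=2.7,interpolation=cv2.INTER_CUBIC)
cv2.imwrite('pics/crop1.png',c[:,:,::-1])
hsv=cv2.cvtColor(im,cv2.COLOR_RGB2HSV)
m=cv2.inRange(hsv,np.array((20,90,40)),np.array((38,255,255)))
for q in cv2.findContours(m,0,2)[0]:
    if cv2.contourArea(q)<100: continue
    h=cv2.convexHull(q)[:,0].astype(float)
    # visible outline: top rim ∪ bottom ; rim circle fit on points
    rim=np.array([plane(f,p,.07)[:2] for p in h])
    (cx,cy),r=cv2.minEnclosingCircle(rim.astype(np.float32)); print('yel rim z.07',cx,cy,2*r)
print('knob top',plane(f,(267,218.2),.195))
for p in ((301,257),(358,250)): print('corner',plane(f,p,.006))
print('hopper',plane(f,(333.5,200.5),.306))
E
```

```text
yel rim z.07 0.3572034537792206 -0.211721733212471 0.056551575660705566
yel rim z.07 0.457874596118927 -0.2500615119934082 0.07668914645910263
knob top [0.58975521 0.10013002 0.195     ]
corner [0.54765949 0.03564142 0.006     ]
corner [ 0.56721041 -0.09064828  0.006     ]
hopper [ 0.59911498 -0.02199665  0.306     ]
```

View pics/crop1.png

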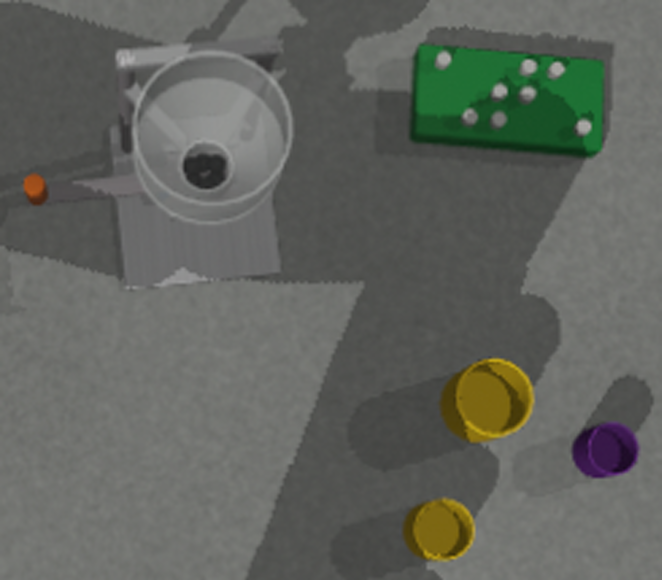

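The enlarged crop confirms it: the large yellow beaker's rim is centred at crop (494,398), original (438,297). It is clearly bigger than the yellow cup at (418,346), and the purple cup at (479,317) lies to its right. Next I'll plan a leaning approach.

```bash
cat >> h.py <<'E'
def pose(grasp,head,lean):
    """TCP pos & rot for grasp point, heading/lean in deg"""
    h=np.radians(head);l=np.radians(lean);hv=np.array([np.cos(h),np.sin(h),0]);up=np.array([0,0,1.])
    z=hv*np.sin(l)-up*np.cos(l);y=np.cross(up,hv);x=np.cross(y,z)
    return np.array(grasp)-.167*z, R.from_matrix(np.c_[x,y,z])
def plan(p,r,wps,step=55.,ang=.17):
    """wps: (pos,rot,opening[,maxstep]) -> rows rounded"""
    p=np.array(p,float);rows=[]
    for w in wps:
        P,Q,g=w[:3];st=w[3] if len(w)>3 else step
        n=max(1,int(np.ceil(max(np.linalg.norm(P-p)*1000/st,(r.inv()*Q).magnitude()/ang))))
        p0,r0=p.copy(),r;dv=(r0.inv()*Q).as_rotvec()
        for k in range(1,n+1):
            t=p0+(P-p0)*k/n;q=r0*R.from_rotvec(dv*k/n)
            s=np.round(r.inv().apply(t-p)*1000,0 if k<n else 1);v=np.round((r.inv()*q).as_rotvec(),2 if k<n else 3)
            p=p+r.apply(s/1000);r=r*R.from_rotvec(v);rows.append([float(x)+0. for x in [*s,*v,g]])
    for i in range(0,len(rows),12): print(str(rows[i:i+12]).replace('.0,',',').replace(' ',''))
    print('end',p.round(4))
def cur():
    s=status.read_state();return np.array(s['eef_pos']),R.from_quat(s['tcp_rot'])
E
python3 - <<'E'
from h import *
f=grab('top');b=plane(f,(438,297.4),.07);print(b, np.linalg.norm(plane(f,(423.5,297.4),.07)-plane(f,(452.5,297.4),.07)))
b=b[:2]; p,r=cur()
A,Q=pose([*b,.16],-28,43)
plan(p,r,[(np.array([.32,.2,.40]),r,82),(A,Q,82)])
print(A)
E
```

```text
[ 0.45925734 -0.25632419  0.07      ] 0.06231589554444625
[[-35,-38,1,0,0,0,82.0],[-35,-37,0,0,0,0,82.0],[-35,-38,1,0,0,0,82.0],[-35,-37,1,0,0,0,82.0],[-35,-38,0,0,0,0,82.0],[-35,-38,1,0,0,0,82.0],[-35.6,-37.3,0.5,0,0,0,82.0],[-20,-47,15,0.01,-0.09,0.02,82.0],[-19,-46,17,0.01,-0.1,0.02,82.0],[-18,-45,19,0.01,-0.09,0.03,82.0],[-18,-45,21,0,-0.09,0.02,82.0],[-17,-44,23,0.01,-0.1,0.02,82.0]]
[[-15,-44,25,0.01,-0.09,0.02,82.0],[-13,-43,27,0.01,-0.09,0.02,82.0],[-12.5,-43.1,28.4,0.009,-0.098,0.026,82.0]]
end [ 0.3587 -0.2028  0.2821]
[ 0.35869515 -0.20285432  0.28213607]
```

Call:
carry_out([
  [[-35,-38,1,0,0,0,82],[-35,-37,0,0,0,0,82],[-35,-38,1,0,0,0,82],[-35,-37,1,0,0,0,82],[-35,-38,0,0,0,0,82],[-35,-38,1,0,0,0,82],[-36,-37,1,0,0,0,82],[-20,-47,15,0.01,-0.09,0.02,82],[-19,-46,17,0.01,-0.1,0.02,82],[-18,-45,19,0.01,-0.09,0.03,82],[-18,-45,21,0,-0.09,0.02,82],[-17,-44,23,0.01,-0.1,0.02,82]],
])

```text
clock: 1.7
eef_pos: [0.3448, -0.0528, 0.3264]
tcp_rot: [0.201, 0.951, -0.056, 0.229]
force: [1.6, 0.6, -0.1]
grip_width: 0.818
grasp_force: 0.0
```

Call:
carry_out([
  [[-15,-44,25,0.01,-0.09,0.02,82],[-13,-43,27,0.01,-0.09,0.02,82],[-12,-43,28,0.01,-0.1,0.03,82],[0,0,0,0,0,0,82],[0,0,0,0,0,0,82],[0,0,0,0,0,0,82]],
])

```text
clock: 2.45
eef_pos: [0.3598, -0.1412, 0.2964]
tcp_rot: [0.209, 0.925, -0.059, 0.313]
force: [-0.3, -0.1, 0.2]
grip_width: 0.82
grasp_force: 0.0
```

```bash
python3 - <<'E'
from h import *
f=grab('wrist','pics/w1.png'); p,r=cur();print(p,r.as_matrix().round(3), (-f['Rm'].T@f['t']).round(3))
print(proj(f,[[.459,-.256,.07],[.357,-.212,.05]]))
print(blobs(f,(20,90,40),(38,255,255),200))
E
```

```text
[ 0.35986865 -0.14124496  0.29645512] [[-0.717  0.423  0.554]
 [ 0.348  0.906 -0.241]
 [-0.604  0.021 -0.797]] [ 0.313 -0.119  0.232]
[[223.26173421 216.46234423]
 [176.97979902  46.03641119]]
[([169.7, 42.3], [112, 0, 115, 97, 8920]), ([227.8, 182.9], [180, 122, 91, 119, 8707]), ([486.1, 369.6], [464, 334, 36, 68, 822]), ([137.1, 378.9], [127, 345, 29, 57, 575]), ([463.0, 434.3], [242, 412, 394, 39, 6264])]
```

View pics/w1.png

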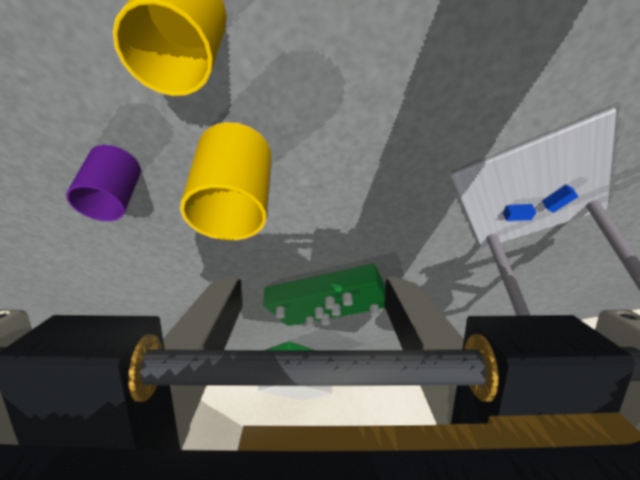

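The wrist view shows the target beaker's rim at (224,212), against (223,216) predicted. The small yellow cup is at the top left and the purple one at (105,185). The blue stop blocks are visible at (519,212) and (560,198) in front of the posts.

```bash
python3 - <<'E'
from h import *
f=grab('wrist')
bl=[b for b in blobs(f,(100,150,60),(125,255,255),60)];print(bl)
print('blocks',[plane(f,b[0],.014).round(4) for b in bl])
print('rim',plane(f,(224,212),.07))
p,r=cur()
b=[.459,-.256]
A,Q=pose([*b,.15],-28,43);C,_=pose([*b,.039],-28,43)
plan(p,r,[(A,Q,82,25),(C,Q,82,20)],ang=.08)
E
```

```text
[([559.5, 198.2], [543, 185, 34, 27, 494]), ([519.4, 211.9], [504, 204, 32, 16, 432])]
blocks [array([6.3e-01, 2.0e-04, 1.4e-02]), array([ 0.6348, -0.0357,  0.014 ])]
rim [ 0.45542535 -0.25263565  0.07      ]
[[-2,-19,11,0.02,-0.03,0.01,82.0],[-2,-18,12,0.01,-0.04,0.01,82.0],[-1,-19,11.4,0.019,-0.032,0.006,82.0],[13,0,14,0,0,0,82.0],[12,0,13,0,0,0,82.0],[13,0,14,0,0,0,82.0],[12,0,13,0,0,0,82.0],[13,0,14,0,0,0,82.0],[12.7,0.1,13.2,0,0,0,82.0]]
end [ 0.3585 -0.2025  0.1611]
```

Call:
carry_out([
  [[-2,-19,11,0.02,-0.03,0.01,82],[-2,-18,12,0.01,-0.04,0.01,82],[-1,-18,11,0.02,-0.03,0.01,82],[13,0,13,0,0,0,82],[12,0,13,0,0,0,82],[0,0,0,0,0,0,82]],
])

```text
clock: 3.3
eef_pos: [0.3672, -0.1964, 0.2644]
tcp_rot: [0.23, 0.91, -0.084, 0.335]
force: [-0.2, 0.2, -0.7]
grip_width: 0.822
grasp_force: 0.0
```

```bash
python3 - <<'E'
from h import *
p,r=cur(); print(p)
C,Q=pose([.457,-.2545,.039],-28,43)
plan(p,r,[(C,Q,82,20)])
E
```

```text
[ 0.36715007 -0.196432    0.26441726]
[[12,-2,12,0,-0.01,0,82.0],[12,-1,13,0,0,0,82.0],[12,-2,12,0,-0.01,0,82.0],[13,-1,12,0,-0.01,0,82.0],[12,-2,12,0,-0.01,0,82.0],[12.8,-1.3,11.5,-0.002,-0.005,-0.005,82.0]]
end [ 0.3564 -0.201   0.1612]
```

Call:
carry_out([
  [[8,-9,4,0,-0.02,0,82],[12,0,13,0,0,0,82],[12,0,13,0,-0.01,0,82],[13,0,13,0,-0.01,0,82],[13,0,13,0,-0.01,0,82],[14,0,15,0,0,0,82],[0,0,0,0,0,0,82],[0,0,0,0,0,0,82]],
])

```text
clock: 4.3
eef_pos: [0.3777, -0.2041, 0.2418]
tcp_rot: [0.24, 0.915, -0.078, 0.314]
force: [0.2, -0.1, 0.3]
grip_width: 0.818
grasp_force: 0.0
```

```bash
python3 - <<'E'
from h import *
p,r=cur(); m=r.as_matrix(); print(p, p+.167*m[:,2], np.degrees(np.arctan2(-m[0,1],m[1,1])), m[2])
C,Q=pose([.457,-.2545,.039],-28,43)
plan(p,r,[(C,Q,82,20)])
E
```

```text
[ 0.37774352 -0.20412098  0.2417776 ] [ 0.46746971 -0.25313142  0.10973144] -29.21414131711764 [-0.61216114  0.00769949 -0.79069555]
[[13,-2,10,0,-0.02,0,82.0],[13,-1,10,0,-0.02,-0.01,82.0],[14,-2,10,0,-0.01,0,82.0],[13,-1,10,-0.01,-0.02,-0.01,82.0],[14.1,-1.9,9,0.002,-0.022,-0.001,82.0]]
end [ 0.3564 -0.2011  0.1611]
```

```bash
python3 - <<'E'
from h import *
s=status.read_state(); print(s['joint_pos'].round(3), s['force'].round(1), s['tau'].round(1))
E
```

```text
[-0.849  0.138  2.312  1.285  0.22  -3.116] [ 0.2 -0.1  0.3] [ -0.  -27.1 -19.1   0.7  -0.1  -0. ]
```

The arm is stuck at a wrist limit (j5 = 0.22, j6 = -3.12). At this short radius the forearm is already parallel to a 43° tool. I'll back out with less lean and fit the arm kinematics from the states, so I can choose reachable poses.

Call:
carry_out([
  [[-10,0,-15,0,0.08,0,82],[-10,0,-20,0,0.1,0,82],[-10,0,-20,0,0.12,0,82],[-5,0,-20,0,0.12,0,82],[0,0,0,0,0,0,82],[0,0,0,0,0,0,82]],
])

```text
clock: 5.05
eef_pos: [0.3759, -0.1958, 0.2979]
tcp_rot: [0.236, 0.952, -0.025, 0.191]
force: [-0.4, -0.2, 0.1]
grip_width: 0.82
grasp_force: 0.0
```

```bash
cat >> h.py <<'E'
def fk(q,k):
    a,off,h,L1,L2,d=k;z=np.array([0,0,1.])
    A=R.from_euler('Z',q[0]);B=A*R.from_euler('Y',q[1]);C=A*R.from_euler('Y',q[1]+q[2]);W=C*R.from_euler('ZYZ',q[3:])
    return A.apply([a,off,h])+B.apply(z*L1)+C.apply(z*L2)+W.apply(z*d), W
E
python3 - <<'E'
from h import *
from scipy.optimize import least_squares
s=status.read_state(); D=[([1.0642,.2593,1.53596,0,1.34798,-.20281],[.16442,.52466,.40399]),([-.849,.138,2.312,1.285,.22,-3.116],[.37774,-.20412,.24178]),(s['joint_pos'],s['eef_pos'])]
print(s['joint_pos'].round(4),s['eef_pos'],s['tcp_rot'].round(3))
for q,p in D: print(fk(q,[0,0,0,0,0,0])[1].as_quat().round(3))
x=least_squares(lambda k:np.concatenate([fk(q,k)[0]-p for q,p in D]),[0,.1,.4,.4,.4,.1]);print(x.x.round(4),x.cost,x.fun.round(4))
E
```

```text
[-0.8175  0.0393  2.1324  0.2779  0.6352 -2.0987] [ 0.37586351 -0.19579414  0.29789694] [ 0.236  0.952 -0.025  0.191]
[-0.592  0.806 -0.    -0.001]
[-0.477  0.817 -0.277  0.167]
[-0.507  0.84  -0.153  0.118]
[0.0223 0.1186 0.0612 0.5646 0.3783 0.1176] 0.00010436590558855485 [-0.0082  0.0013  0.0011 -0.     -0.0081 -0.0058 -0.004   0.0007  0.0047]
```

```bash
python3 - <<'E'
from h import *
from scipy.optimize import least_squares
s=status.read_state(); D=[([1.0642,.2593,1.53596,0,1.34798,-.20281],[.16442,.52466,.40399],[.1513,.98849,-.00077,-.00028]),([-.849,.138,2.312,1.285,.22,-3.116],[.37774,-.20412,.24178],[.24,.915,-.078,.314]),(s['joint_pos'],s['eef_pos'],s['tcp_rot'])]
for q,p,o in D: print((fk(q,[0]*6)[1].inv()*R.from_quat(o)).as_rotvec().round(3))
D=[(np.array(q),np.array(p),R.from_quat(o)) for q,p,o in D]
# wrist-type test: general: fixed vectors in frames: base(3:a,off,h), upper(z), fore(x,z; y merged), tool z, plus frame4->5 y-offset
def g(q,k):
    a,off,h,L1,e,L2,d,w=k
    A=R.from_euler('Z',q[0]);B=A*R.from_euler('Y',q[1]);C=A*R.from_euler('Y',q[1]+q[2]);E=C*R.from_euler('ZY',q[3:5])
    return A.apply([a,off,h])+B.apply([0,0,L1])+C.apply([e,0,L2])+E.apply([w,0,d])
for m in ([1,1,1,1,1,1,1,0],[1,1,1,1,0,1,1,1],[0,1,1,1,1,1,1,0]):
    m=np.array(m);x=least_squares(lambda k:np.concatenate([g(q,k*m)-p for q,p,o in D]+[.001*(k-[0,.11,.3,.45,0,.4,.1,0])]),[0,.11,.3,.45,0,.4,.1,0]);print((x.x*m).round(4),x.fun[:9].round(4))
E
```

```text
[ 0.    -0.     1.571]
[ 1.00e-03 -0.00e+00  1.57e+00]
[-0.    -0.     1.571]
[0.     0.1108 0.2218 0.5346 0.0603 0.4258 0.181  0.    ] [ 0.     -0.     -0.     -0.      0.     -0.      0.      0.      0.0001]
[ 0.0727  0.1181  0.0593  0.5159 -0.      0.3559  0.0736  0.0155] [-0.0075  0.0017  0.0012  0.0027 -0.004  -0.004  -0.0067 -0.0027  0.0028]
[0.     0.1108 0.2219 0.5347 0.0603 0.4259 0.1811 0.    ] [ 0. -0. -0.  0.  0. -0.  0.  0.  0.]
```

The kinematic fit is exact, so I'll evaluate the candidate grasp headings with IK.

```bash
cat >> h.py <<'E'
from scipy.optimize import least_squares
LO=np.array([-3.14,-.91,.19,-1.22,.22,-3.12]);HI=np.array([3.14,2.08,2.58,4.36,2.71,3.12])
def FK(q):
    A=R.from_euler('Z',q[0]);B=A*R.from_euler('Y',q[1]);C=A*R.from_euler('Y',q[1]+q[2]);W=C*R.from_euler('ZYZ',[q[3],q[4],q[5]+np.pi/2])
    return A.apply([0,.1108,.2219])+B.apply([0,0,.5347])+C.apply([.0603,0,.4259])+W.apply([0,0,.1811]),W
def iks(p,Q,seeds=None):
    out=[]
    if seeds is None: seeds=[[np.arctan2(p[1],p[0])-.25,0,2.,j4,.8,j6] for j4 in (-.8,0,.8,1.6,2.4,3.1,3.9) for j6 in (-2,0,2)]
    for s in seeds:
        x=least_squares(lambda q:np.r_[FK(q)[0]-p,.3*(FK(q)[1].inv()*Q).as_rotvec()],np.clip(s,LO+.01,HI-.01),bounds=(LO,HI))
        if np.abs(x.fun).max()<1e-4 and not any(np.abs(x.x-o).max()<.02 for o in out): out.append(x.x)
    return out
E
python3 - <<'E'
from h import *
def show(n,g,h,l):
    P,Q=pose(g,h,l)
    for q in iks(P,Q): print(n,h,l,q.round(2),'margin',min((q-LO).min(),(HI-q).min()).round(2))
for h in (0,8.5,17): show('deliver',[.603,-.022,.045],h,43)
show('front',[.603-.16,-.022-.025,.08],8.5,43)
for h in (-120,-90,-60,15,30,45,60): show('pick',[.457,-.254,.039],h,43)
E
```

```text
deliver 0 43 [-0.37  0.42  2.27  2.38  0.36  2.02] margin 0.14
deliver 8.5 43 [-0.46  0.43  2.26  2.01  0.44  2.2 ] margin 0.22
deliver 17 43 [-0.53  0.44  2.22  1.72  0.53  2.3 ] margin 0.31
pick -120 43 [-0.28  0.65  1.75 -0.82  1.13  0.76] margin 0.4
pick -60 43 [-0.47  0.42  2.33  4.12  0.46  1.09] margin 0.24
pick 15 43 [-1.23  0.46  2.22  1.18  0.83  2.22] margin 0.36
pick 30 43 [-1.23  0.51  2.07  0.94  0.98  2.24] margin 0.51
pick 45 43 [-1.19  0.58  1.92  0.77  1.13  2.23] margin 0.66
pick 60 43 [-1.13  0.64  1.77  0.62  1.28  2.18] margin 0.81
```

```bash
cat >> h.py <<'E'
def posef(g,h,l):
    P,Q=pose(g,h,l); return P,Q*R.from_euler('Z',np.pi)   # half-turned tool (j6 in range)
YD=8.5;XD=np.array([np.cos(np.radians(YD)),np.sin(np.radians(YD)),0]);YDv=np.array([-XD[1],XD[0],0]);O=np.array([.603,-.022,0])
def track(p,r,wps,q0,n=8):
    """follow waypoints by continuous IK; report failures, min margin"""
    q=q0;p=np.array(p);
    for i,(P,Q) in enumerate(w[:2] for w in wps):
        dv=(r.inv()*Q).as_rotvec();mm=9;dq=0
        for k in range(1,n+1):
            s=iks(p+(P-p)*k/n,r*R.from_rotvec(dv*k/n),[q])
            if not s: print('wp',i,'fails at',k,q.round(2));return None
            dq=max(dq,np.abs(s[0]-q).max());q=s[0];mm=min(mm,(q-LO).min(),(HI-q).min())
        print('wp',i,'ok margin',round(mm,2),'maxdq',round(dq,2),q.round(2));p,r=P,Q
    return q
E
python3 - <<'E'
from h import *
f=grab('top');print('purple',plane(f,(479,316),.047))
p,r=cur();q=status.read_state()['joint_pos']
b=[.457,-.254]
up=posef([*b,.22],45,15);a=posef([*b,.16],45,43);c=posef([*b,.043],45,43)
q1=track(p,r,[up,a,c],q)
if q1 is not None:
  for H in (15,22,29,36,45):
    print('H',H)
    l=posef([*b,.14],45,43)
    fr=posef(O-.11*XD+[0,0,.12],H,43);fr2=posef(O-.11*XD+[0,0,.057],H,43);inn=posef(O+[0,0,.057],H,43);track(*c,[l,fr,fr2,inn],q1)
E
```

```text
purple [ 0.42323093 -0.3515206   0.047     ]
wp 0 ok margin 0.5 maxdq 0.3 [-0.9   0.2   1.68  0.27  1.3  -0.19]
wp 1 ok margin 0.74 maxdq 0.07 [-1.19  0.37  1.84  0.7   1.34 -0.72]
wp 2 ok margin 0.66 maxdq 0.03 [-1.19  0.57  1.92  0.76  1.14 -0.91]
H 15
wp 0 ok margin 0.67 maxdq 0.02 [-1.19  0.4   1.86  0.71  1.31 -0.75]
wp 1 ok margin 0.18 maxdq 0.12 [-0.76  0.11  2.4   1.32  0.64 -0.57]
wp 2 ok margin 0.12 maxdq 0.06 [-0.76  0.31  2.46  1.69  0.63 -1.02]
wp 3 ok margin 0.15 maxdq 0.04 [-0.51  0.41  2.23  1.71  0.5  -0.79]
H 22
wp 0 ok margin 0.67 maxdq 0.02 [-1.19  0.4   1.86  0.71  1.31 -0.75]
wp 1 ok margin 0.22 maxdq 0.09 [-0.81  0.14  2.36  1.21  0.74 -0.6 ]
wp 2 ok margin 0.16 maxdq 0.05 [-0.81  0.33  2.42  1.49  0.69 -0.97]
wp 3 ok margin 0.19 maxdq 0.04 [-0.56  0.42  2.19  1.52  0.59 -0.74]
H 29
wp 0 ok margin 0.67 maxdq 0.02 [-1.19  0.4   1.86  0.71  1.31 -0.75]
wp 1 ok margin 0.27 maxdq 0.07 [-0.84  0.17  2.31  1.11  0.83 -0.64]
wp 2 ok margin 0.22 maxdq 0.04 [-0.84  0.35  2.36  1.33  0.75 -0.94]
wp 3 ok margin 0.24 maxdq 0.04 [-0.6   0.44  2.14  1.36  0.67 -0.71]
H 36
wp 0 ok margin 0.67 maxdq 0.02 [-1.19  0.4   1.86  0.71  1.31 -0.75]
wp 1 ok margin 0.33 maxdq 0.06 [-0.85  0.21  2.25  1.03  0.92 -0.67]
wp 2 ok margin 0.28 maxdq 0.03 [-0.85  0.38  2.3   1.19  0.82 -0.92]
wp 3 ok margin 0.3 maxdq 0.03 [-0.63  0.47  2.09  1.23  0.76 -0.7 ]
H 45
wp 0 ok margin 0.67 maxdq 0.02 [-1.19  0.4   1.86  0.71  1.31 -0.75]
wp 1 ok margin 0.41 maxdq 0.06 [-0.85  0.26  2.17  0.93  1.02 -0.71]
wp 2 ok margin 0.36 maxdq 0.03 [-0.85  0.41  2.22  1.04  0.91 -0.9 ]
wp 3 ok margin 0.39 maxdq 0.03 [-0.65  0.5   2.    1.08  0.87 -0.7 ]
```

Heading 45° for the pick and about 22° for delivery both stay within limits. Next come the pick rows.

```bash
python3 - <<'E'
from h import *
p,r=cur();b=[.457,-.254]
up=posef([*b,.22],45,15);a=posef([*b,.16],45,43);
plan(p,r,[(*up,82),(*a,82)],step=40,ang=.15)
E
```

```text
[[-9,-4,-4,0.01,0.03,0.15,82.0],[-9,-3,-4,0.01,0.03,0.14,82.0],[-9,-1,-4,0.01,0.03,0.15,82.0],[-9,0,-4,0.02,0.03,0.14,82.0],[-9,1,-5,0.01,0.03,0.15,82.0],[-9,2,-5,0.01,0.04,0.14,82.0],[-8,3,-5,0.01,0.03,0.15,82.0],[-7,5,-6,0.01,0.03,0.14,82.0],[-6,5,-6,0.01,0.03,0.15,82.0],[-5,6,-6,0.01,0.03,0.15,82.0],[-5,7,-6,0.01,0.03,0.14,82.0],[-2,8,-6,0.01,0.03,0.15,82.0]]
[[-2.1,7.2,-7,0.015,0.03,0.142,82.0],[-23,0,19,0,0.12,0,82.0],[-26,0,17,0,0.12,0,82.0],[-28,0,13,0,0.13,0,82.0],[-28.4,-0.1,9.6,0,0.119,0.001,82.0]]
end [ 0.3765 -0.3345  0.2822]
```

Call:
carry_out([
  [[-9,-4,-4,0.01,0.03,0.15,82],[-9,-3,-4,0.01,0.03,0.14,82],[-9,-1,-4,0.01,0.03,0.15,82],[-9,0,-4,0.02,0.03,0.14,82],[-9,1,-5,0.01,0.03,0.15,82],[-9,2,-5,0.01,0.04,0.14,82],[-8,3,-5,0.01,0.03,0.15,82],[-7,5,-6,0.01,0.03,0.14,82],[-6,5,-6,0.01,0.03,0.15,82],[-5,6,-6,0.01,0.03,0.15,82],[-5,7,-6,0.01,0.03,0.14,82],[-2,8,-6,0.01,0.03,0.15,82]],
])

```text
clock: 6.6
eef_pos: [0.4237, -0.2779, 0.3741]
tcp_rot: [0.89, 0.441, 0.113, -0.03]
force: [0.0, -0.4, -0.1]
grip_width: 0.821
grasp_force: 0.0
```

Call:
carry_out([
  [[-2,7,-7,0.01,0.03,0.14,82],[-23,0,19,0,0.12,0,82],[-26,0,17,0,0.12,0,82],[-28,0,13,0,0.13,0,82],[-28,0,10,0,0.12,0,82],[0,0,0,0,0,0,82],[0,0,0,0,0,0,82]],
])

```text
clock: 7.48
eef_pos: [0.3778, -0.3347, 0.2831]
tcp_rot: [0.859, 0.357, 0.339, -0.138]
force: [0.7, -0.2, 0.7]
grip_width: 0.82
grasp_force: 0.0
```

```bash
python3 - <<'E'
from h import *
p,r=cur();f=grab('wrist','pics/w2.png')
print('grasp',p+.167*r.as_matrix()[:,2])
b=[.457,-.254]
print(blobs(f,(20,90,40),(38,255,255),200),proj(f,[[*b,.07]]))
plan(p,r,[(*posef([*b,.10],45,43),82),(*posef([*b,.043],45,43),82)],step=22)
E
```

```text
grasp [ 0.45865196 -0.25476908  0.16085033]
[([313.9, 328.6], [271, 300, 87, 52, 3618]), ([485.3, 368.4], [464, 335, 35, 67, 992]), ([137.4, 377.6], [128, 339, 28, 63, 607]), ([205.7, 417.2], [182, 385, 43, 64, 1543]), ([450.4, 434.5], [239, 413, 401, 39, 8196])] [[310.54557375 341.44407181]]
[[-14,0,15,0,0,0,82.0],[-14,-1,14,0,0,0,82.0],[-14.1,-0.4,15.1,0.004,0.001,0.004,82.0],[-13,0,14,0,0,0,82.0],[-13,0,14,0,0,0,82.0],[-12.9,0,13.7,0,0,0,82.0]]
end [ 0.3764 -0.3346  0.1651]
```

View pics/w2.png

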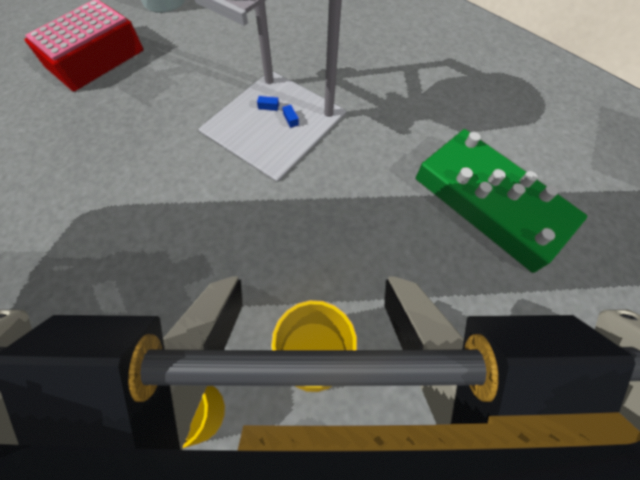

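The wrist view shows the beaker rim at (314,335), centred between the fingers at about 241 and 387. The stop blocks are at (268,103) and (290,116). I'll descend and grip.

Call:
carry_out([
  [[-14,0,15,0,0,0,82],[-14,0,15,0,0,0,82],[-14,0,15,0,0,0,82],[-13,0,14,0,0,0,82],[-13,0,14,0,0,0,82],[-13,0,14,0,0,0,82],[0,0,0,0,0,0,82],[0,0,0,0,0,0,82],[0,0,0,0,0,0,50],[0,0,0,0,0,0,50],[0,0,0,0,0,0,50],[0,0,0,0,0,0,50]],
])

```text
clock: 9.02
eef_pos: [0.3781, -0.3355, 0.1648]
tcp_rot: [0.859, 0.358, 0.34, -0.138]
force: [-1.7, -1.6, 5.3]
grip_width: 0.658
grasp_force: 30.0
```

```bash
python3 - <<'E'
from h import *
p,r=cur();s=status.read_state();g=p+.167*r.as_matrix()[:,2]
print('grasp',g,s['grip_width'],s['grasp_force'])
f=grab('wrist')
bl=blobs(f,(100,150,60),(125,255,255),30);print('blocks',[(b[1][4],plane(f,b[0],.014).round(4)) for b in bl])
H=22
plan(p,r,[(*posef(g+[0,0,.08],45,43),50,25)])
plan(*posef(g+[0,0,.08],45,43),[(*posef(O-.11*XD+[0,0,.115],H,43),50)],step=35,ang=.12)
E
```

```text
grasp [ 0.4590837  -0.25547052  0.04261514] 0.6579658512515055 29.98129578307271
blocks [(435, array([ 0.6303, -0.0033,  0.014 ])), (395, array([ 0.636 , -0.0385,  0.014 ]))]
[[14,0,-15,0,0,0,50.0],[13,1,-14,0,0,0,50.0],[14,0,-15,0,0,0,50.0],[13.6,0.2,-14.5,0.004,0,0.005,50.0]]
end [ 0.3786 -0.336   0.2448]
[[16,-22,17,-0.03,0,0.04,50.0],[16,-22,16,-0.04,0,0.03,50.0],[15,-24,15,-0.03,0,0.04,50.0],[14,-25,14,-0.04,0,0.04,50.0],[13,-26,13,-0.03,0,0.03,50.0],[12,-27,13,-0.04,0,0.04,50.0],[11,-28,11,-0.03,0,0.04,50.0],[9.9,-28,11,-0.034,0,0.034,50.0]]
end [ 0.3886 -0.081   0.2372]
```

Call:
carry_out([
  [[14,0,-15,0,0,0,50],[13,1,-14,0,0,0,50],[14,0,-15,0,0,0,50],[14,0,-14,0,0,0,50],[16,-22,17,-0.03,0,0.04,50],[16,-22,16,-0.04,0,0.03,50],[15,-24,15,-0.03,0,0.04,50],[14,-25,14,-0.04,0,0.04,50],[13,-26,13,-0.03,0,0.03,50],[12,-27,13,-0.04,0,0.04,50],[11,-28,11,-0.03,0,0.04,50],[10,-28,11,-0.03,0,0.03,50]],
])

```text
clock: 10.58
eef_pos: [0.3888, -0.0792, 0.2366]
tcp_rot: [0.912, 0.18, 0.362, -0.068]
force: [1.0, -0.2, -2.0]
grip_width: 0.657
grasp_force: 30.0
```

```bash
python3 - <<'E'
from h import *
p,r=cur();s=status.read_state();g=p+.167*r.as_matrix()[:,2]
print('grasp',g,s['grip_width'],s['grasp_force'],s['force'].round(1))
O=np.array([.604,-.023,0])
f=grab('wrist');bl=blobs(f,(100,150,60),(125,255,255),30);print('blocks',[(b[0],b[1][4],plane(f,b[0],.014).round(4)) for b in bl])
plan(p,r,[(*posef(O-.10*XD+[0,0,.056],22,43),50),(*posef(O-.02*XD+[0,0,.056],22,43),50,20),],step=25,ang=.1)
E
```

```text
grasp [ 0.49483698 -0.03649013  0.1148547 ] 0.6572940454305005 29.97122506611049 [ 1.  -0.2 -2. ]
blocks [([330.8, 187.1], 437, array([0.6322, 0.001 , 0.014 ])), ([369.7, 195.6], 467, array([ 0.637 , -0.0354,  0.014 ]))]
[[-11,2,16,0,0,0,50.0],[-11,1,17,0,0,0,50.0],[-11.1,1.9,16.1,0.001,-0.004,0.007,50.0],[14,5,13,0,0,0,50.0],[14,4,14,0,0,0,50.0],[15,5,13,0,0,0,50.0],[13.9,4.7,13,0,0,0,50.0]]
end [ 0.4786 -0.0686  0.1782]
```

Call:
carry_out([
  [[-11,2,16,0,0,0,50],[-11,1,17,0,0,0,50],[-11,1,16,0,0,0,50],[14,4,13,0,0,0,50],[14,4,14,0,0,0,50],[15,5,13,0,0,0,50],[14,4,13,0,0,0,50],[0,0,0,0,0,0,50],[0,0,0,0,0,0,50]],
])

```text
clock: 11.75
eef_pos: [0.4771, -0.0665, 0.178]
tcp_rot: [0.912, 0.181, 0.361, -0.069]
force: [0.4, -0.3, -0.4]
grip_width: 0.663
grasp_force: 30.0
```

```bash
python3 - <<'E'
from h import *
p,r=cur();s=status.read_state();g=p+.167*r.as_matrix()[:,2]
print('grasp',g,'disp',(g-O)@np.c_[XD,YDv],s['grip_width'],s['force'].round(1),r.as_matrix().round(3)[2])
f=grab('wrist','pics/w3.png');a=grab('scene')
c=a['image'][170:370,200:400];w=f['image']
cv2.imwrite('pics/c3.png',np.hstack([cv2.resize(c,(400,400),interpolation=cv2.INTER_CUBIC),cv2.resize(w[:,80:560],(400,400))])[:,:,::-1])
plan(p,r,[(*posef(O+[0,0,.0495],22,43),50,6)])
E
```

```text
grasp [ 0.58290898 -0.02355437  0.05608823] disp [-0.02010009  0.00143235] 0.663200674248921 [ 0.4 -0.3 -0.4] [ 0.684  0.005 -0.73 ]
[[2,1,4,0,0,0,50.0],[3,2,5,0,0,0,50.0],[2,1,4,0,0,0.01,50.0],[2.9,2,4.9,-0.001,-0.002,-0.002,50.0]]
end [ 0.4974 -0.0647  0.1717]
```

View pics/c3.png

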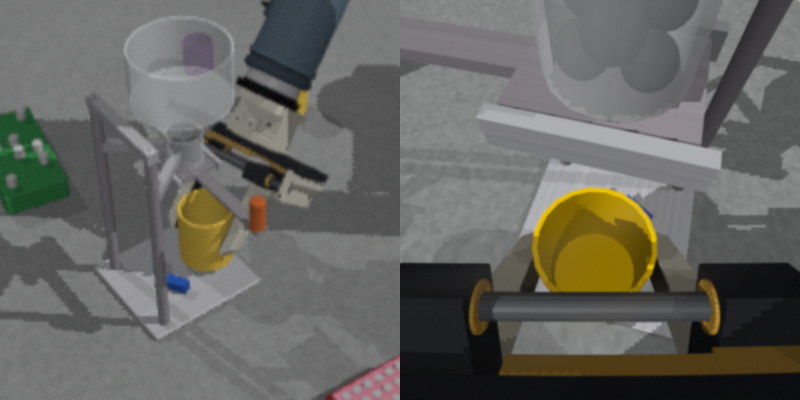

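The composite shows the gripped beaker upright over the base plate at composite (205,235). It is just in front of the blue blocks and clear of the spout and shutter. I'll push it gently to the stops.

Call:
carry_out([
  [[2,1,4,0,0,0,50],[3,1,4,0,0,0,50],[3,1,4,0,0,0,50],[2,1,4,0,0,0,50],[0,0,0,0,0,0,50],[0,0,0,0,0,0,50]],
])

```text
clock: 12.6
eef_pos: [0.4958, -0.0633, 0.1728]
tcp_rot: [0.912, 0.181, 0.361, -0.069]
force: [-0.5, 0.3, -1.7]
grip_width: 0.66
grasp_force: 30.0
```

```bash
python3 - <<'E'
from h import *
p,r=cur();s=status.read_state();g=p+.167*r.as_matrix()[:,2]
print('grasp',g,'disp',(g-O)@np.c_[XD,YDv],s['grip_width'],s['force'].round(1))
for d in (XD*.003,[0,0,-.001]): print(r.inv().apply(d)*1000)
f=grab('scene')
m=[b for b in blobs(f,(20,90,40),(38,255,255),150)];print(m)
E
```

```text
grasp [ 0.60156393 -0.02035205  0.05084307] disp [-0.00117672  0.00184211] 0.6595426869899929 [-0.5  0.3 -1.7]
[2.12436703 0.71930465 1.99240195]
[-0.68326968 -0.00450587  0.7301522 ]
[([619.3, 121.3], [595, 106, 45, 33, 967]), ([294.9, 288.8], [281, 269, 29, 42, 948])]
```

Call:
carry_out([
  [[1.4,1,1.3,0,0,0,50],[1.4,1,1.3,0,0,0,50],[0,0,0,0,0,0,50]],
])

```text
clock: 13.02
eef_pos: [0.4996, -0.0637, 0.1726]
tcp_rot: [0.913, 0.181, 0.36, -0.069]
force: [-5.5, -0.1, 1.6]
grip_width: 0.66
grasp_force: 30.0
```

Call:
carry_out([
  [[1.4,0.5,1.3,0,0,0,50],[0,0,0,0,0,0,50]],
])

```text
clock: 13.28
eef_pos: [0.5011, -0.0632, 0.1724]
tcp_rot: [0.913, 0.181, 0.36, -0.069]
force: [-9.7, -2.0, 2.6]
grip_width: 0.656
grasp_force: 30.0
```

Call:
carry_out([
  [[-0.7,0,0.7,0,0,0,50],[-1.0,0,1.0,0,0,0,50],[0,0,0,0,0,0,50]],
])

```text
clock: 13.65
eef_pos: [0.5009, -0.063, 0.1711]
tcp_rot: [0.912, 0.181, 0.361, -0.07]
force: [-17.0, -3.3, 16.8]
grip_width: 0.65
grasp_force: 30.0
```

```bash
python3 - <<'E'
from h import *
p,r=cur();s=status.read_state();g=p+.167*r.as_matrix()[:,2]
print('grasp',g,'disp',(g-O)@np.c_[XD,YDv],s['grip_width'],s['force'].round(1))
E
```

```text
grasp [ 0.60666385 -0.01992523  0.0492519 ] disp [0.00393027 0.00151043] 0.6503693740265596 [-17.   -3.3  16.8]
```

Call:
carry_out([
  [[0,0,0,0,0,0,80],[0,0,0,0,0,0,80],[0,0,0,0,0,0,80],[0,0,0,0,0,0,80]],
])

```text
clock: 14.15
eef_pos: [0.5023, -0.0636, 0.1705]
tcp_rot: [0.912, 0.181, 0.361, -0.069]
force: [-0.3, 0.5, 1.0]
grip_width: 0.795
grasp_force: 0.0
```

```bash
sed -i 's/O=np.array(\[.603,-.022,0\])/O=np.array([.605,-.021,0])/' h.py; python3 - <<'E'
from h import *
s=status.read_state();p,r=cur();q=s['joint_pos'];print(p,s['grip_width'],s['force'].round(1))
ret=(p-.15*r.as_matrix()[:,2],r)
f=grab('top');k=blobs(f,(8,150,120),(20,255,255),25);K=plane(f,k[0][0],.195);print('knob',K,'disp',(K-O)@np.c_[XD,YDv])
Kp=O+YDv*.122
for h in (98.5,-81.5):
  print(h)
  mid=pose(Kp-.13*XD+[0,0,.30],h,0);a=pose(Kp+[0,0,.28],h,0);c=pose(Kp+[0,0,.187],h,0);o=pose(Kp+.05*YDv+[0,0,.187],h,0)
  track(p,r,[ret,mid,a,c,o],q)
E
```

```text
[ 0.50225008 -0.06360052  0.17045253] 0.7948265151831257 [-0.3  0.5  1. ]
knob [0.58779542 0.10004417 0.195     ] disp [0.00087587 0.1222576 ]
98.5
wp 0 ok margin 0.32 maxdq 0.06 [-0.81  0.09  2.26  1.07  0.81 -0.42]
wp 1 ok margin 0.19 maxdq 0.6 [-0.07  0.07  1.62  0.    1.46  2.93]
wp 2 ok margin 0.15 maxdq 0.04 [-0.02  0.32  1.35  0.    1.47  2.97]
wp 3 ok margin 0.15 maxdq 0.03 [-0.02  0.38  1.5  -0.    1.27  2.97]
wp 4 ok margin 0.06 maxdq 0.01 [0.07 0.38 1.49 0.   1.27 3.06]
-81.5
wp 0 ok margin 0.32 maxdq 0.06 [-0.81  0.09  2.26  1.07  0.81 -0.42]
wp 1 ok margin 0.39 maxdq 0.19 [-0.07  0.07  1.62  0.    1.46 -0.22]
wp 2 ok margin 0.99 maxdq 0.04 [-0.02  0.32  1.35  0.    1.47 -0.17]
wp 3 ok margin 1.05 maxdq 0.03 [-0.02  0.38  1.5  -0.    1.27 -0.17]
wp 4 ok margin 1.05 maxdq 0.01 [ 0.07  0.38  1.49  0.    1.27 -0.08]
```

Call:
carry_out([
  [[0,0,-15,0,0,0,80],[0,0,-25,0,0,0,80],[0,0,-35,0,0,0,80],[0,0,-35,0,0,0,80],[0,0,-40,0,0,0,80],[0,0,0,0,0,0,80]],
])

```text
clock: 14.95
eef_pos: [0.4067, -0.1029, 0.2816]
tcp_rot: [0.912, 0.181, 0.362, -0.067]
force: [0.5, 0.1, -0.0]
grip_width: 0.801
grasp_force: 0.0
```

```bash
python3 - <<'E'
from h import *
p,r=cur();print(p)
a=grab('scene');f=grab('wrist')
cv2.imwrite('pics/c4.png',np.hstack([cv2.resize(a['image'][180:350,210:380],(400,400),interpolation=cv2.INTER_CUBIC),cv2.resize(f['image'][:,80:560],(400,400))])[:,:,::-1])
h=cv2.cvtColor(f['image'],cv2.COLOR_RGB2HSV);m=cv2.inRange(h,np.array((20,90,40)),np.array((38,255,255)))
print(proj(f,[O+[0,0,.076]]),blobs(f,(20,90,40),(38,255,255),300))
Kp=O+YDv*.122
plan(p,r,[(*pose(Kp-.13*XD+[0,0,.30],-81.5,0),60),(*pose(Kp+[0,0,.28],-81.5,0),60)],step=40,ang=.14)
E
```

```text
[ 0.40672456 -0.10291395  0.28161257]
[[310.24396058 215.48405053]] [([310.1, 232.0], [273, 187, 75, 94, 5551]), ([481.4, 369.5], [461, 334, 34, 68, 776]), ([141.5, 380.8], [132, 346, 28, 56, 542]), ([447.2, 434.9], [233, 412, 407, 39, 7576])]
[[19,-13,-5,0.05,-0.06,-0.11,60.0],[21,-12,-6,0.04,-0.06,-0.12,60.0],[21,-9,-6,0.05,-0.05,-0.11,60.0],[22,-8,-7,0.04,-0.06,-0.12,60.0],[22,-4,-9,0.05,-0.06,-0.11,60.0],[22,-3,-9,0.05,-0.06,-0.12,60.0],[22,-1,-11,0.04,-0.05,-0.11,60.0],[21,1,-11,0.05,-0.06,-0.12,60.0],[20,3,-13,0.04,-0.06,-0.11,60.0],[19,5,-15,0.05,-0.05,-0.12,60.0],[17.9,5.8,-15.2,0.047,-0.062,-0.11,60.0],[0,33,5,0,0,0,60.0]]
[[0,32,5,0,0,0,60.0],[0,33,5,0,0,0,60.0],[0,32,5,0,0,0,60.0]]
end [0.5869 0.0997 0.447 ]
```

View pics/c4.png

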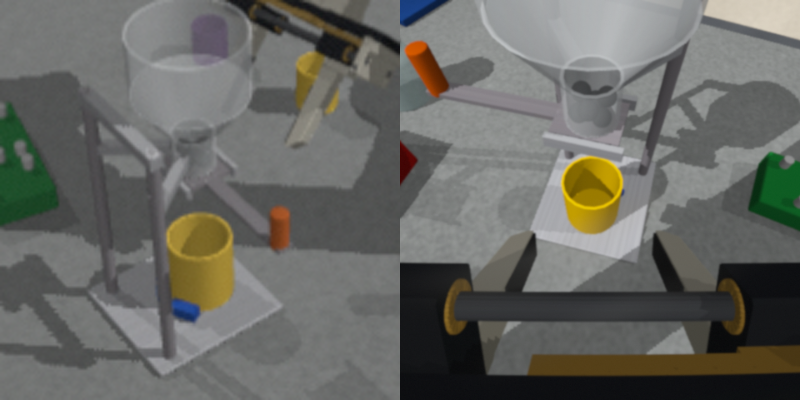

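The composite shows the beaker standing upright under the spout against the blue blocks, with the shutter still nearly shut. The rim centre at wrist (310,215) matches the predicted (310,215). Now I'll move to the knob.

Call:
carry_out([
  [[19,-13,-5,0.05,-0.06,-0.11,60],[21,-12,-6,0.04,-0.06,-0.12,60],[21,-9,-6,0.05,-0.05,-0.11,60],[22,-8,-7,0.04,-0.06,-0.12,60],[22,-4,-9,0.05,-0.06,-0.11,60],[22,-3,-9,0.05,-0.06,-0.12,60],[22,-1,-11,0.04,-0.05,-0.11,60],[21,1,-11,0.05,-0.06,-0.12,60],[20,3,-13,0.04,-0.06,-0.11,60],[19,5,-15,0.05,-0.05,-0.12,60],[18,6,-15,0.05,-0.06,-0.11,60],[0,0,0,0,0,0,60]],
])

```text
clock: 16.55
eef_pos: [0.4604, 0.083, 0.4649]
tcp_rot: [0.65, 0.76, 0.0, -0.005]
force: [-0.4, -0.1, 0.6]
grip_width: 0.599
grasp_force: 0.0
```

```bash
python3 - <<'E'
from h import *
p,r=cur();print(p,r.as_matrix().round(3))
Kp=O+YDv*.1215+XD*.001
plan(p,r,[(*pose(Kp+[0,0,.28],-81.5,0),60,35),(*pose(Kp+[0,0,.188],-81.5,0),60,25)],ang=.1)
E
```

```text
[0.46035975 0.08298843 0.46486145] [[-0.154  0.988 -0.007]
 [ 0.988  0.154  0.007]
 [ 0.008 -0.006 -1.   ]]
[[-1,32,4,0,0,0,60.0],[-1,32,5,0,0,0,60.0],[-1,33,4,0,-0.01,0,60.0],[-0.7,31.8,4.1,-0.006,0.002,0.007,60.0],[0,0,23,0,0,0,60.0],[0,0,23,0,0,0,60.0],[0,0,23,0,0,0,60.0],[0.1,0,23,0,0,0,60.0]]
end [0.5881 0.0993 0.355 ]
```

Tool x is along the dispenser's +y, so pulling along tool +x opens the shutter. I'll descend and grip the knob.

Call:
carry_out([
  [[-1,32,4,0,0,0,60],[-1,32,5,0,0,0,60],[-1,32,4,0,-0.01,0,60],[-1,32,4,0,0,0.01,60],[0,0,0,0,0,0,60],[0,0,20,0,0,0,60]],
])

```text
clock: 17.3
eef_pos: [0.5861, 0.0958, 0.4275]
tcp_rot: [0.656, 0.755, -0.003, -0.0]
force: [0.5, -0.2, -0.2]
grip_width: 0.595
grasp_force: 0.0
```

```bash
python3 - <<'E'
from h import *
p,r=cur();print(p)
f=grab('wrist');k=[b for b in blobs(f,(5,150,100),(14,255,255),60)];print(k)
for b in k: print(plane(f,b[0],.185))
f=grab('top');print([ (b,plane(f,b[0],.195)) for b in blobs(f,(8,150,120),(20,255,255),15)])
plan(p,r,[(*pose(O+YDv*.1215+XD*.001+[0,0,.188],-81.5,0),60,25)],ang=.1)
E
```

```text
[0.58609676 0.09580571 0.42746122]
[([319.5, 250.3], [309, 233, 23, 34, 610])]
[0.58735614 0.10038443 0.185     ]
[]
[[1,1,24,0,0,0,60.0],[1,1,24,0,0,-0.01,60.0],[1.4,0.8,24.4,-0.005,0.003,0.001,60.0]]
end [0.5881 0.0993 0.355 ]
```

Wrist view gives the knob at (0.587, 0.100), which agrees with the earlier estimate.

Call:
carry_out([
  [[2,1,24,0,0,0,60],[1,1,24,0,0,-0.01,60],[1,0,24,0,0,0,60],[0,0,0,0,0,0,60],[0,0,0,0,0,0,10],[0,0,0,0,0,0,10],[0,0,0,0,0,0,10],[0,0,0,0,0,0,10],[0,0,0,0,0,0,10],[0,0,0,0,0,0,10]],
])

```text
clock: 18.65
eef_pos: [0.589, 0.1002, 0.3565]
tcp_rot: [0.652, 0.758, -0.001, 0.002]
force: [9.4, 1.4, -3.3]
grip_width: 0.163
grasp_force: 30.0
```

Call:
carry_out([
  [[0,1,0,0,0,0,10],[6,0,0,0,0,0,10],[7,0,0,0,0,0,10],[8,0,0,0,0,0,10],[8,0,0,0,0,0,10],[8,0,0,0,0,0,10],[7,0,0,0,0,0,10],[3,0,0,0,0,0,10],[0,0,0,0,0,0,10],[0,0,0,0,0,0,10],[0,0,0,0,0,0,10],[0,0,0,0,0,0,10]],
])

```text
clock: 20.15
eef_pos: [0.5828, 0.1466, 0.3565]
tcp_rot: [0.652, 0.758, -0.001, 0.002]
force: [7.7, 2.0, -2.0]
grip_width: 0.165
grasp_force: 30.0
```

```bash
python3 - <<'E'
from h import *
p,r=cur();s=status.read_state();print(p,s['force'].round(1),s['grip_width'],'d',((p-O)@YDv))
a=grab('scene');b=grab('top')
cv2.imwrite('pics/c5.png',np.hstack([cv2.resize(a['image'][200:340,220:360],(400,400),interpolation=cv2.INTER_CUBIC),cv2.resize(b['image'][150:290,230:370],(400,400),interpolation=cv2.INTER_CUBIC)])[:,:,::-1])
E
```

```text
[0.58280818 0.1466444  0.35649564] [ 7.7  2.  -2. ] 0.16456377406755845 d 0.16908313553639207
```

View pics/c5.png

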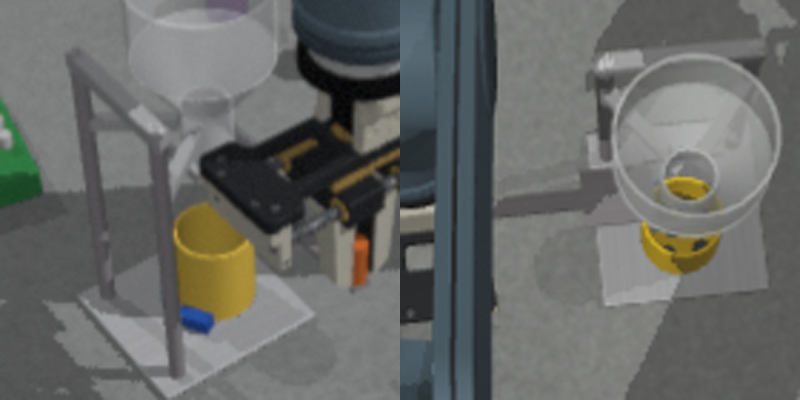

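The composite shows the spout empty, with yellow visible through it at (690,185). Dark balls are in the beaker at about (690,245). I'll close the shutter.

Call:
carry_out([
  [[-6,0,0,0,0,0,10],[-8,0,0,0,0,0,10],[-8,0,0,0,0,0,10],[-8,0,0,0,0,0,10],[-8,0,0,0,0,0,10],[-6,0,0,0,0,0,10],[-4,0,0,0,0,0,10],[0,0,0,0,0,0,10]],
])

```text
clock: 21.25
eef_pos: [0.5896, 0.0991, 0.3564]
tcp_rot: [0.652, 0.758, -0.002, 0.001]
force: [6.5, 0.5, -2.5]
grip_width: 0.166
grasp_force: 30.0
```

Call:
carry_out([
  [[-1,0,0,0,0,0,10],[-1,0,0,0,0,0,10],[0,0,0,0,0,0,10]],
])

```text
clock: 21.62
eef_pos: [0.5897, 0.0978, 0.3565]
tcp_rot: [0.652, 0.758, -0.001, 0.001]
force: [5.7, 4.1, -1.3]
grip_width: 0.167
grasp_force: 30.0
```

Call:
carry_out([
  [[-1,0,0,0,0,0,10],[-1,0,0,0,0,0,10],[0,0,0,0,0,0,10]],
])

```text
clock: 22.0
eef_pos: [0.5898, 0.0972, 0.3565]
tcp_rot: [0.652, 0.758, -0.0, -0.0]
force: [5.1, 9.2, -0.5]
grip_width: 0.162
grasp_force: 30.0
```

Call:
carry_out([
  [[-1,0,0,0,0,0,10],[-1,0,0,0,0,0,10],[0,0,0,0,0,0,10]],
])

```text
clock: 22.38
eef_pos: [0.5898, 0.0966, 0.3565]
tcp_rot: [0.652, 0.759, 0.001, -0.001]
force: [4.4, 15.3, -0.8]
grip_width: 0.165
grasp_force: 30.0
```

The end stop is reached, since force rises with hardly any motion. I'll ease off, release and lift clear.

Call:
carry_out([
  [[2,0,0,0,0,0,10],[0,0,0,0,0,0,60],[0,0,0,0,0,0,60],[0,0,0,0,0,0,60],[0,0,-20,0,0,0,60],[0,0,-35,0,0,0,60],[0,0,-40,0,0,0,60],[0,-30,-20,0,0,0,60],[0,-40,0,0,0,0,60],[10,-40,0,0,0,0,60],[20,-40,0,0,0,0,60],[0,0,0,0,0,0,60]],
])

```text
clock: 23.88
eef_pos: [0.4342, 0.1033, 0.4722]
tcp_rot: [0.652, 0.759, -0.003, -0.0]
force: [0.4, 0.0, -0.0]
grip_width: 0.601
grasp_force: 0.0
```

```bash
python3 - <<'E'
from h import *
s=status.read_state();print(s['eef_pos'],s['force'].round(1))
a=grab('scene');b=grab('top')
k=blobs(b,(8,150,120),(20,255,255),25);print(k,[(plane(b,x[0],.195)-O)@np.c_[XD,YDv] for x in k])
cv2.imwrite('pics/c6.png',np.hstack([cv2.resize(a['image'][200:340,220:360],(400,400),interpolation=cv2.INTER_CUBIC),cv2.resize(b['image'][150:290,230:370],(400,400),interpolation=cv2.INTER_CUBIC)])[:,:,::-1])
E
```

```text
[0.43418619 0.10334341 0.47222535] [ 0.4  0.  -0. ]
[([268.0, 218.0], [265, 215, 8, 8, 46])] [array([0.00299158, 0.12011244])]
```

View pics/c6.png

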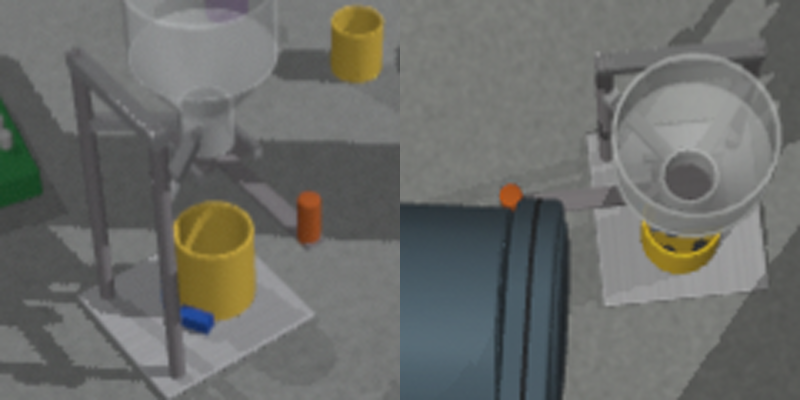

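The composite shows the spout empty and closed, the knob back at y = 0.120 m (shut), the balls in the upright beaker at about (685,245), and the gripper clear. I'm handing the job in.

```bash
python3 -c "
from station import order
print(order.sign_off())"
```

```text
the job is handed in; nothing more can be done
None
```

I handed the job in at about 24 s on the robot's clock: the last images show the beaker upright under the spout, the spout empty with balls visible in the beaker (not counted one by one), the shutter shut and the gripper clear; no verdict came back.

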